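# Snap the jar lid shut all round, tab section last

## Task

Close the lid of the squat blue glass jar by pressing down its rim section by section until all four sections click fully shut: press the three plain sections first, in any order, and the section with the pull tab last, so that the trapped air can escape there. Press only, with the fingertips: do not lift, tip or push away the jar, and leave the other things on the shelf and the cupboard door alone.

Things in the scene. Friction and masses are not known exactly. Their poses are not given: they have to be found in the camera images.
- jar: squat blue glass jar, 140 mm across, about 700 g, loose on the shelf top (z = 0.13). Origin: centre of its underside; z up its axis, x towards the pull tab. White lid, 150 mm across: a fixed round middle 94 mm across, top 79.5 mm above the origin, and around it a raised rim, 49 to 75 mm from the axis, of four quarter sections that snap down one by one. Pressing a section's middle does not tip the jar
- rim_tab (a joint): travel of the rim section with the pull tab (flat tongue 22 mm wide, sticking out 27 mm at its middle), m: 0 = up (open, top 92 mm above the jar's underside), 0.008 = shut on its stop (top at 84 mm). Pressing takes about 7 N at first; past 0.004 it snaps shut and stays; let go sooner it springs up
- rim_tab_top (a point): on the flat top of the rim section with the pull tab (flat tongue 22 mm wide, sticking out 27 mm at its middle), mid-length (95 mm) and mid-width (26 mm), 62 mm from the jar's axis: the place to press straight down; moves with the section
- rim_left (a joint): travel of the rim section a quarter turn counter-clockwise (seen from above) from the one with the tab, m: 0 = up (open, top 92 mm above the jar's underside), 0.008 = shut on its stop (top at 84 mm). Pressing takes about 7 N at first; past 0.004 it snaps shut and stays; let go sooner it springs up
- rim_left_top (a point): on the flat top of the rim section a quarter turn counter-clockwise (seen from above) from the one with the tab, mid-length (95 mm) and mid-width (26 mm), 62 mm from the jar's axis: the place to press straight down; moves with the section
- rim_far (a joint): travel of the rim section opposite the tab, m: 0 = up (open, top 92 mm above the jar's underside), 0.008 = shut on its stop (top at 84 mm). Pressing takes about 7 N at first; past 0.004 it snaps shut and stays; let go sooner it springs up
- rim_far_top (a point): on the flat top of the rim section opposite the tab, mid-length (95 mm) and mid-width (26 mm), 62 mm from the jar's axis: the place to press straight down; moves with the section
- rim_right (a joint): travel of the rim section a quarter turn clockwise (seen from above) from the one with the tab, m: 0 = up (open, top 92 mm above the jar's underside), 0.008 = shut on its stop (top at 84 mm). Pressing takes about 7 N at first; past 0.004 it snaps shut and stays; let go sooner it springs up
- rim_right_top (a point): on the flat top of the rim section a quarter turn clockwise (seen from above) from the one with the tab, mid-length (95 mm) and mid-width (26 mm), 62 mm from the jar's axis: the place to press straight down; moves with the section
- tray: yellow plastic tray 160 x 110 x 20 mm, loose, bystander; origin under its centre
- bowl_a: upturned white porcelain tea bowl, 110 mm across, 58 mm high, loose, bystander in the front row; origin under its centre
- bowl_b: a second upturned tea bowl of the same kind, loose, bystander in the back row; origin under its centre
- ladle: aluminium milk ladle standing on its cup (72 mm across, 50 mm high) with an upright hooked handle to 148 mm above the shelf top, loose, bystander in the back row; origin under the cup's centre
- tin: steel tin 70 mm across, 75 mm high, loose, bystander in the back row; origin under its centre
- mug: blue mug 72 mm across, 75 mm high, loose, bystander in the back row; origin under its centre
- cupboard_door (a joint): small swing door in the shelf's front, facing the robot, held shut: 0 = shut, grows (rad) as it swings open; stays shut, not part of the work

How it is judged:
On the way, in this order (a step that is already met when the one before it is completed fails the run):
1. the three plain sections are shut while the section with the tab still stands up (value of joint each of rim_left, rim_far, rim_right above 0.0065 m and value of joint rim_tab below 0.004 m), for 0.2 s.
2. the section with the tab is shut too (value of joint each of rim_tab, rim_left, rim_far, rim_right above 0.0065 m), for 0.2 s.
At the end, for the whole second after the job is handed in: All four rim sections are pressed down more than 6.5 mm of their 8 mm (clicked shut), the jar stands upright (within 0.05 rad) and at rest on the shelf top, and the cupboard door is shut (all of step 2 and angle between jar's own z axis and vertical below 0.05 rad and height (world z) of jar between 0.124 and 0.136 m and linear speed of jar below 0.02 m/s and value of joint cupboard_door below 0.1 rad); the robot touches nothing.
It fails at once if the jar is lifted (more than 12 mm) (height (world z) of jar above 0.142 m).
It fails at once if the jar is tipped (more than 0.2 rad) (angle between jar's own z axis and vertical above 0.2 rad).
It fails at once if the jar is pushed away (more than 50 mm) (distance of jar from where it was at the start of the episode above 0.05 m).
It fails at once if another thing on the shelf is moved more than 30 mm (distance of any of tray, bowl_a, bowl_b, ladle, tin, mug from where it was at the start of the episode above 0.03 m).
It fails at once if the cupboard door is opened (value of joint cupboard_door above 0.15 rad).
It also fails if it takes over 45 s, if anything falls off the work surface, if the arm or the gripper's body presses on something with over 40 N, if the wrist force passes 120 N, or if a joint passes its speed limit or range.

## Robot

A 6-joint arm with a two-finger parallel gripper is mounted at the origin on the work surface. World frame = base frame: x ahead of the robot, y to its left, z up, the work surface at z = 0. Lengths are in m, angles in rad, forces in N, time in s.
With the tool pointing down it reaches from about 0.35 to 0.95 m from the base axis. Payload 17.4 kg.
Tool frame: the origin (TCP) lies on the mounting face of the last link; the fingertips stand 186 mm ahead of it and the grasp point (between the pads) lies 167 mm ahead of it; x points along the fingers, y is the direction in which the jaws open and shut, and the axes are right-handed (so a half turn about x gives the same grasp; the last joint's range is limited). The gripper opens to 93 mm and grips with 3 to 60 N. Pads are 15 mm wide; open, the fingers measure 128 mm over their backs; the gripper's body (75 mm by 188 mm) begins 65 mm behind the grasp point.
Start: joints at [-1.272, 0.116, 1.442, -0, 1.584, -0.038], TCP at [0.223, -0.637, 0.405] pointing down, gripper open.
Joint ranges: [-2.83, 2.83], [-0.83, 2.19], [0.07, 2.5], [-1.14, 4.28], [0.01, 3], [-2.97, 2.97]. Speed limits (rad/s): [1.89, 1.89, 2.22, 3.14, 3.14, 3.14].

## Interface

Orientations are given as a unit quaternion [w, x, y, z].
In Python, from workcell import r, cams, workorder gives the robot as it stands.
- The arm moves only by the shell command python3 -m inch 'ROWS'. ROWS is JSON, a list of rows, each a list of 7 numbers: the turn, a rotation vector about the tool's x, y, z normalised to -1 to 1, where 1 is 4 degrees, then the shift along the tool's x, y, z normalised to -1 to 1, where 1 is 2.5 cm, then the opening, from -1 (shut) to 1 (fully open), so that 0 is half open. A call has 1 to 12 rows; each row shifts and turns the pose as measured when the row begins, along the tool's axes as they then stand; what a row does not reach is not made up. A row lasts 1/10 s, in which the tool goes at most 50 mm and 8.59 degrees, less where a joint would pass 70% of its speed; a pose out of reach is approached as far as the arm can. A call with a number of a shift or a turn outside -1 to 1 is refused whole. A call with a gripper value outside its range is refused whole. The fingers move at their own pace and stop on an object; the grip force is fixed at half the most. Time passes only in rows, so rows that do not move let the fingers close. It gives the time, the measured TCP pose, the force and the opening at its end, in the units of the state.
- r.sense(): the state, without advancing time (a new reading comes with each control period).
- cams.get_image(name): name is "side" or "top"; returns a dict with "color" (400x640x3 uint8, blue, green, red), "fx", "fy", "cx", "cy" (pixels), "T" (4x4, takes a point from camera to world coordinates). Camera axes: x right, y down, z forward; pixel columns grow to the right and rows downward; lengths in m; the calibration is good to about 2 mm. A picture is of the moment at which its call begins. There is no depth.
- workorder.finish_job(): hands the job in, once; it reports no verdict.
The state is a dict: "time_s": time; "qpos": joint angles; "dq": joint speeds; "joint_torque": joint torques, N m; "position": TCP position; "tcp_rot": TCP orientation; "wrist_force": force on the tool from outside, world axes, zero at the start; "moment": the same for the moment, N m; "width": finger opening in m.
Only numpy, scipy, OpenCV 4.12 (cv2) and the standard library are available. Lean on these libraries where they do the work, as an engineer would, in place of code of your own. Each camera call takes 0.05 s, during which the arm holds its last target.

## Working session

There is one attempt and no reset: what is moved stays moved. The work goes in short steps, Python scripts to look and compute and a shell command to move; the robot and the scene stay as the last step left them, time stands still between calls to the robot, and variables do not carry over. Pictures are saved under pics/ and viewed, and the job is handed in when it is done.

```bash
mkdir -p pics
python3 - <<'E'
from workcell import r,cams
import cv2,numpy as np
print(r.sense())
for n in("side","top"):
    d=cams.get_image(n);cv2.imwrite(f"pics/{n}0.png",d["color"]);print(n,d["fx"],d["fy"],d["cx"],d["cy"],np.round(d["T"],4).tolist())
E
```

```text
{'time_s': 0.0, 'qpos': array([-1.27179922e+00,  1.16516169e-01,  1.44229039e+00,  5.41648444e-05,
        1.58401225e+00, -3.77584847e-02]), 'dq': array([-0.00092997, -0.00085355,  0.00114464, -0.00135151,  0.0014324 ,
        0.00104021]), 'joint_torque': array([-3.70359325e-03, -7.21268034e+01, -6.22600150e+01,  7.77387572e-02,
        2.37951876e-02, -1.03104912e-04]), 'position': array([ 0.22306557, -0.6370897 ,  0.40396909]), 'tcp_rot': array([-0.1180672 , -0.69706917, -0.11893182,  0.69714413]), 'wrist_force': array([-0.11488541, -0.37650533,  0.04761364]), 'moment': array([ 0.01429643,  0.01247507, -0.02037474]), 'width': 0.09281451732999967}
side 374.2298428488424 374.2298428488424 323.0324474676016 201.5950283347588 [[0.8564, -0.3687, 0.3614, 0.307], [-0.5163, -0.6128, 0.5983, -0.4694], [0.0008, -0.699, -0.7152, 0.7225], [0.0, 0.0, 0.0, 1.0]]
top 392.53303300902826 392.53303300902826 313.9111850734504 202.94759711458323 [[-0.0148, -0.9868, 0.1614, 0.4353], [-0.9998, 0.0127, -0.0137, 0.0047], [0.0115, -0.1616, -0.9868, 1.0531], [0.0, 0.0, 0.0, 1.0]]
```

View pics/side0.png

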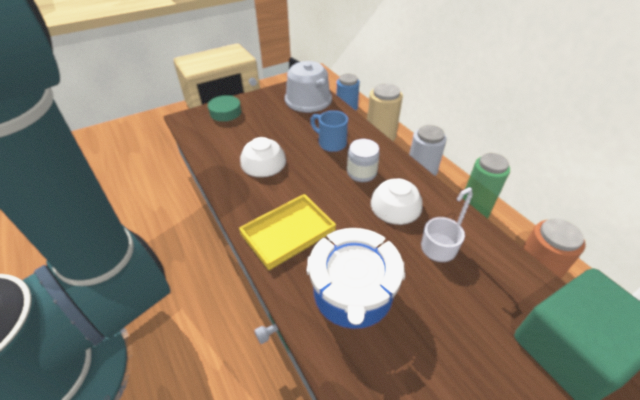

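View pics/top0.png

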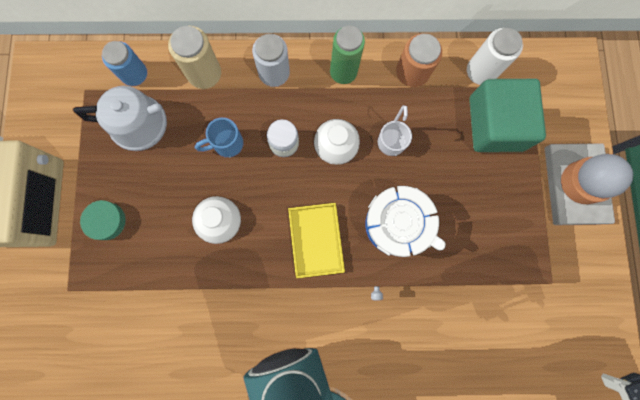

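The top view shows the jar at about (403,222), with its tab towards the lower right at (438,243). The side view shows the tab near (356,315), towards the camera. I'll enlarge both.

Run:
```python
import cv2
a=cv2.imread("pics/top0.png")[170:270,350:460];cv2.imwrite("pics/topc.png",cv2.resize(a,None,fx=6,fy=6,interpolation=2)[:600])
a=cv2.imread("pics/side0.png")[220:335,295:415];cv2.imwrite("pics/sidec.png",cv2.resize(a,None,fx=5,fy=5,interpolation=2))
```

```text
(no output)
```

View pics/topc.png

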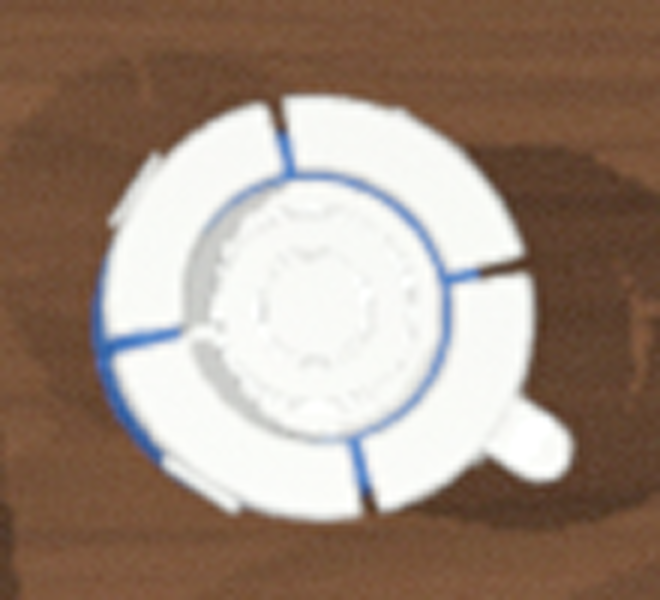

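View pics/sidec.png

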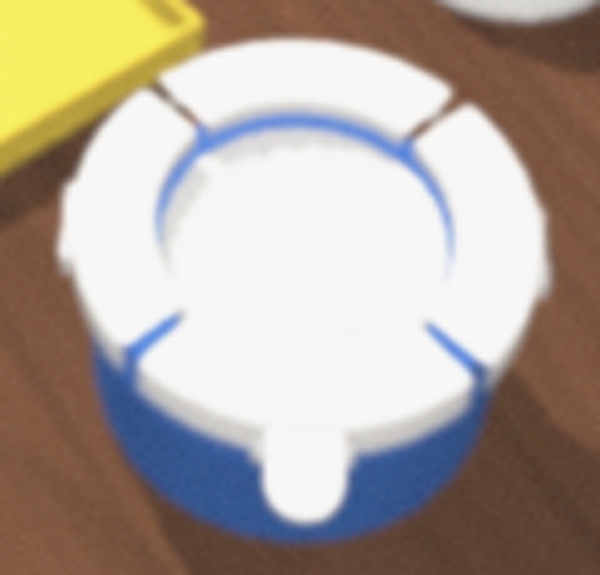

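```bash
cat > h.py <<'E'
import numpy as np
from workcell import r
K={'side':(374.23,323.03,201.595,[[0.8564,-0.3687,0.3614,0.307],[-0.5163,-0.6128,0.5983,-0.4694],[0.0008,-0.699,-0.7152,0.7225]]),
'top':(392.533,313.911,202.948,[[-0.0148,-0.9868,0.1614,0.4353],[-0.9998,0.0127,-0.0137,0.0047],[0.0115,-0.1616,-0.9868,1.0531]])}
def px2w(n,u,v,z):
    f,cx,cy,T=K[n];T=np.array(T);d=T[:,:3]@[(u-cx)/f,(v-cy)/f,1];return T[:,3]+d*(z-T[2,3])/d[2]
E
python3 - <<'E'
from h import *
from scipy.optimize import least_squares
def go(n,pts,o,s):
    P=np.array([px2w(n,o[0]+a/s,o[1]+b/s,.222)[:2] for a,b in pts])
    return P
for n,P in(("top",go("top",[(273,98),(527,263),(370,515),(103,345)],(350-.0,170),6)),("side",go("side",[(152,85),(462,97),(485,368),(130,355)],(295,220),5))):
    c=P.mean(0);d=P-c
    print(n,c,np.hypot(*d.T),np.degrees(np.arctan2(d[:,1],d[:,0])))
print(px2w("top",350+550/6,170+455/6,.222))
# circle fits
for n,o,s,pts in(("top",(350,170),6,[(103,300),(340,95),(460,150),(535,310),(320,520),(200,160)]),("side",(295,220),5,[(300,38),(400,57),(547,225),(62,215),(90,130),(520,160)])):
    P=go(n,pts,o,s);q=least_squares(lambda q:np.hypot(*(P-q).T)-.075,[.45,-.2]);print(n,q.x,q.fun)
from scipy.spatial.transform import Rotation as R
s=r.sense();q=s['tcp_rot'];print(R.from_quat([q[1],q[2],q[3],q[0]]).as_matrix().round(3))
E
```

```text
top [ 0.53054687 -0.19663012] [0.07590997 0.07672398 0.07614401 0.07849654] [   9.51716397  -79.78168775 -169.14712232  100.04673915]
side [ 0.53381427 -0.19789079] [0.07388956 0.07477101 0.07413471 0.0756113 ] [ 101.06390374   10.49378867  -78.28874797 -169.68206547]
[ 0.47580592 -0.27577278  0.222     ]
top [ 0.52871959 -0.19937624] [ 0.00455961  0.00301868  0.00148243 -0.00047864 -0.00031404 -0.00592843]
side [ 0.53389541 -0.1954806 ] [-0.00113621  0.00029389  0.00325081  0.00265737  0.00188592  0.00105972]
[[-0.     0.33  -0.944]
 [ 0.001 -0.944 -0.33 ]
 [-1.    -0.001 -0.   ]]
```

```bash
cat >> h.py <<'E'
from scipy.spatial.transform import Rotation as R
C=np.array([.532,-.197]); TH=-124.5
A={'tab':TH,'left':TH+90,'far':TH+180,'right':TH-90}
def plan(n,tipz,yaw=None):
    s=r.sense();q=s['tcp_rot'];M=R.from_quat([q[1],q[2],q[3],q[0]]).as_matrix();a=np.radians(A[n])
    tip=s['position']+.186*M[:,0]
    t=np.r_[C+.062*np.array([np.cos(a),np.sin(a)]),tipz]
    cur=np.degrees(np.arctan2(M[1,1],M[0,1]))
    print('t',round(s['time_s'],2),'tip',tip.round(4),'tgt',t.round(4),'shift units',(M.T@(t-tip)/.025).round(2),'yaw',cur.round(1),'xaxis',M[:,0].round(3),'w',round(s['width'],4),'F',s['wrist_force'].round(1))
    if yaw is not None:
        # full turn to tool-down at yaw
        c,sn=np.cos(np.radians(yaw)),np.sin(np.radians(yaw))
        G=np.array([[0,c,sn],[0,sn,-c],[-1,0,0]]);print('turn units',(np.degrees(R.from_matrix(M.T@G).as_rotvec())/4).round(2))
E
python3 -m inch '[[0,0,0,-1,0,0,-1],[0,0,0,-1,0,0,-1],[0,0,0,0,-0.55,-1,-1],[0,0,0,0,-0.55,-1,-1],[0,0,0,0,-0.55,-1,-1],[0,0,0,0,-0.55,-1,-1],[0,0,0,0,-0.55,-1,-1],[0,0,0,0,-0.55,-1,-1],[0,0,0,0,-0.55,-1,-1],[0,0,0,0,-0.55,-1,-1]]'
python3 -c "
from h import *
plan('left',.25,-124.5)"
```

```text
time_s: 1.1
position: [0.3786, -0.4635, 0.4516]
tcp_rot: [-0.114, -0.697, -0.12, 0.698]
wrist_force: [0.3, -0.1, 0.1]
width: 0.0175
t 1.1 tip [ 0.3779 -0.462   0.2656] tgt [ 0.5831 -0.2321  0.25  ] shift units [  0.67  -6.01 -10.76] yaw -71.0 xaxis [-0.003  0.008 -1.   ] w 0.0175 F [ 0.3 -0.1  0.1]
turn units [13.38  0.07  0.11]
```

```bash
python3 -m inch '[[0,0,0,0,-0.56,-1,-1],[0,0,0,0,-0.56,-1,-1],[0,0,0,0,-0.56,-1,-1],[0,0,0,0,-0.56,-1,-1],[0,0,0,0,-0.56,-1,-1],[0,0,0,0,-0.56,-1,-1],[0,0,0,0,-0.56,-1,-1],[0,0,0,0,-0.56,-1,-1],[0,0,0,0,-0.56,-1,-1],[0,0,0,0,-0.56,-1,-1]]'
python3 -m inch '[[1,0,0,0,0,0,-1],[1,0,0,0,0,0,-1],[1,0,0,0,0,0,-1],[1,0,0,0,0,0,-1],[1,0,0,0,0,0,-1],[1,0,0,0,0,0,-1],[1,0,0,0,0,0,-1],[1,0,0,0,0,0,-1],[1,0,0,0,0,0,-1],[1,0,0,0,0,0,-1],[1,0,0,0,0,0,-1],[1,0,0,0,0,0,-1]]'
python3 -c "
from h import *
plan('left',.235,-124.5)"
```

```text
time_s: 2.1
position: [0.5761, -0.2394, 0.4495]
tcp_rot: [-0.113, -0.695, -0.121, 0.699]
wrist_force: [0.5, -0.7, 0.7]
width: 0.0005
time_s: 3.3
position: [0.5789, -0.2357, 0.4439]
tcp_rot: [0.19, -0.676, 0.183, 0.689]
wrist_force: [0.2, -1.0, -0.5]
width: 0.0001
t 3.3 tip [ 0.5761 -0.2329  0.258 ] tgt [ 0.5831 -0.2321  0.235 ] shift units [ 0.91 -0.16 -0.24] yaw -120.6 xaxis [-0.015  0.015 -1.   ] w 0.0001 F [ 0.2 -1.  -0.5]
turn units [0.98 0.3  0.06]
```

```bash
python3 -m inch '[[1,0.3,0.06,0.6,0,0,-1],[0,0,0,0,0,0,-1]]'
python3 -c "
from h import *
plan('left',.228,-124.5)"
```

```text
time_s: 3.5
position: [0.5787, -0.2355, 0.428]
tcp_rot: [0.212, -0.675, 0.212, 0.675]
wrist_force: [-0.5, 1.1, -0.4]
width: 0.0004
t 3.5 tip [ 0.5787 -0.2355  0.242 ] tgt [ 0.5831 -0.2321  0.228 ] shift units [ 0.56 -0.21 -0.07] yaw -124.8 xaxis [-0.  0. -1.] w 0.0004 F [-0.5  1.1 -0.4]
turn units [-0.08  0.   -0.  ]
```

```bash
python3 -m inch '[[-0.08,0,0,0.3,-0.21,-0.07,-1],[0,0,0,0,0,0,-1]]'
python3 - <<'E'
from h import *
plan('left',.214,-124.5)
from workcell import cams
import cv2
for n,(x,y,w,h) in(("side",(250,150,200,150)),("top",(330,130,160,120))):
    a=cams.get_image(n)["color"][y:y+h,x:x+w];cv2.imwrite(f"pics/{n}1.png",cv2.resize(a,(w*4 if n=="top" else 800,h*4 if n=="top" else 600),interpolation=2))
E
```

```text
time_s: 3.7
position: [0.5835, -0.2319, 0.4203]
tcp_rot: [0.209, -0.675, 0.208, 0.676]
wrist_force: [0.3, -0.8, 0.2]
width: 0.0007
t 3.7 tip [ 0.5833 -0.2318  0.2343] tgt [ 0.5831 -0.2321  0.214 ] shift units [ 0.81  0.02 -0.  ] yaw -124.3 xaxis [-0.001  0.001 -1.   ] w 0.0007 F [ 0.3 -0.8  0.2]
turn units [0.05 0.02 0.  ]
```

View pics/side1.png

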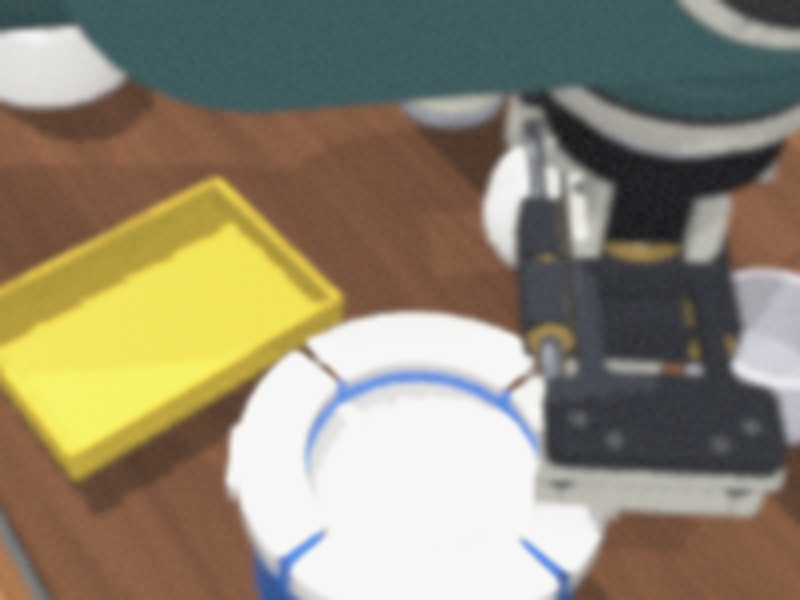

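View pics/top1.png

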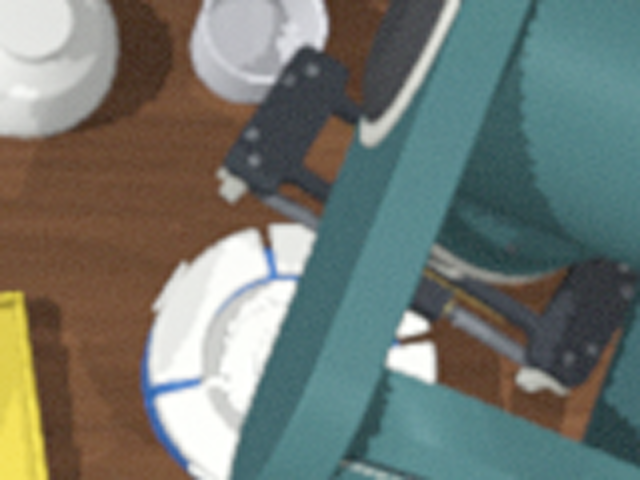

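The fingers are closed over the left section's middle. The side view shows the gripper body at about (660,430), above and clear of the bystanders. I'll press now.

```bash
python3 -m inch '[[0,0,0,0.3,0,0,-1],[0,0,0,0.2,0,0,-1],[0,0,0,0.2,0,0,-1]]'
python3 -c "
from h import *
plan('left',.2135,-124.5)"
```

```text
time_s: 4.1
position: [0.5834, -0.2322, 0.4047]
tcp_rot: [-0.208, 0.677, -0.208, -0.675]
wrist_force: [-0.1, -1.1, 1.3]
width: 0.0004
t 4.1 tip [ 0.5839 -0.2324  0.2187] tgt [ 0.5831 -0.2321  0.2135] shift units [0.21 0.01 0.03] yaw -124.3 xaxis [ 0.003 -0.001 -1.   ] w 0.0004 F [-0.1 -1.1  1.3]
turn units [ 0.06 -0.04  0.01]
```

```bash
for i in 1 2 ; do python3 -m inch '[[0,0,0,0.12,0,0,-1]]' | egrep 'pos|force'; done
python3 -c "
from h import *
plan('left',.2135,-124.5)"
```

```text
position: [0.5833, -0.2323, 0.401]
wrist_force: [-0.4, 0.8, -0.9]
position: [0.5834, -0.2323, 0.3997]
wrist_force: [-2.4, 0.7, 30.7]
t 4.3 tip [ 0.5843 -0.2327  0.2137] tgt [ 0.5831 -0.2321  0.2135] shift units [0.01 0.01 0.05] yaw -124.3 xaxis [ 0.005 -0.002 -1.   ] w 0.0 F [-2.4  0.7 30.7]
turn units [ 0.06 -0.08  0.02]
```

```bash
python3 -m inch '[[0,-0.08,0,-0.8,0,0,-1],[0,0,0,-0.4,0,0,-1]]'
python3 -c "
from h import *
plan('right',.24,-124.5)"
```

```text
time_s: 4.5
position: [0.5832, -0.2324, 0.4294]
tcp_rot: [0.209, -0.675, 0.208, 0.676]
wrist_force: [-0.0, 0.2, -0.4]
width: 0.0001
t 4.5 tip [ 0.583  -0.232   0.2434] tgt [ 0.4809 -0.1619  0.24  ] shift units [ 0.15 -0.02  4.96] yaw -124.3 xaxis [-0.001  0.002 -1.   ] w 0.0001 F [-0.   0.2 -0.4]
turn units [0.06 0.02 0.01]
```

```bash
python3 -m inch '[[0,0,0,0,0,1,-1],[0,0,0,0,0,1,-1],[0,0,0,0,0,1,-1],[0,0,0,0,0,1,-1],[0,0,0,0,0,0.8,-1],[0,0,0,0,0,0,-1]]'
python3 - <<'E'
from h import *
plan('right',.23,-124.5)
from workcell import cams
import cv2
a=cams.get_image("side")["color"][200:350,250:450];cv2.imwrite("pics/side2.png",cv2.resize(a,(800,600),interpolation=2))
E
```

```text
time_s: 5.1
position: [0.4807, -0.1629, 0.4287]
tcp_rot: [0.209, -0.675, 0.208, 0.676]
wrist_force: [0.6, -0.7, 0.1]
width: 0.0003
t 5.1 tip [ 0.4806 -0.1627  0.2427] tgt [ 0.4809 -0.1619  0.23  ] shift units [ 0.51 -0.03  0.01] yaw -124.3 xaxis [-0.     0.001 -1.   ] w 0.0003 F [ 0.6 -0.7  0.1]
turn units [0.06 0.01 0.01]
```

View pics/side2.png

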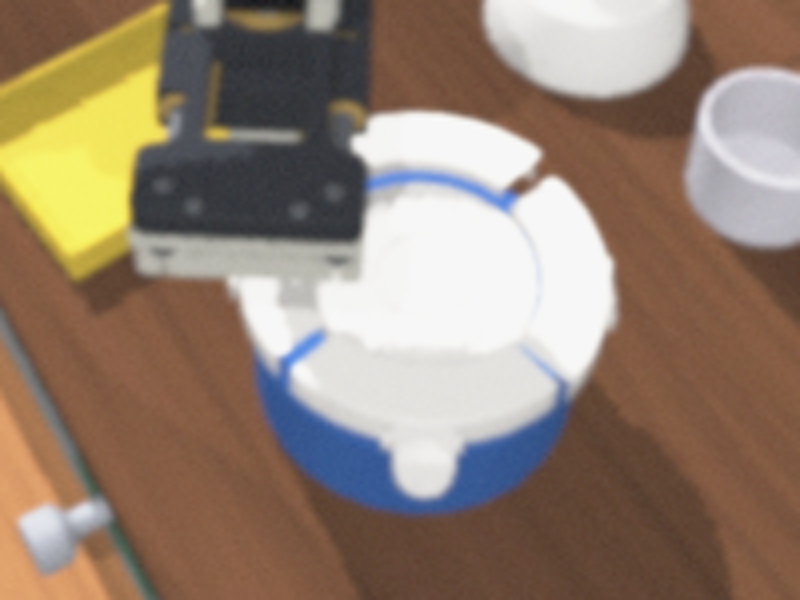

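The right-hand section in this view (rim_left, near (580,280)) now sits lower and is shut, and the jar hasn't moved. Next I'll press rim_right.

```bash
python3 -m inch '[[0,0,0,0.4,0,0.02,-1],[0,0,0,0.3,0,0,-1],[0,0,0,0.2,0,0,-1]]'
for i in 1 2 3; do python3 -m inch '[[0,0,0,0.12,0,0,-1]]' | egrep 'pos|force'; done
python3 -c "
from h import *
plan('right',.2135,-124.5)"
```

```text
time_s: 5.45
position: [0.4822, -0.1639, 0.4042]
tcp_rot: [0.209, -0.675, 0.208, 0.676]
wrist_force: [-1.4, 0.9, 1.2]
width: 0.0001
position: [0.4825, -0.1642, 0.4]
wrist_force: [-3.7, 2.7, 19.9]
position: [0.4825, -0.1642, 0.3996]
wrist_force: [-23.2, 11.3, 57.2]
position: [0.4823, -0.1641, 0.3999]
wrist_force: [-18.1, 8.5, 37.3]
t 5.75 tip [ 0.4825 -0.1639  0.2139] tgt [ 0.4809 -0.1619  0.2135] shift units [ 0.02 -0.03  0.1 ] yaw -124.3 xaxis [ 0.001  0.001 -1.   ] w 0.0 F [-18.1   8.5  37.3]
turn units [ 0.05 -0.    0.02]
```

```bash
python3 -m inch '[[0,0,0,-1,0,0,-1],[0,0,0,-0.6,0,0,-1],[-1,0,0,0,0,0,-1],[-1,0,0,0,0,0,-1],[-1,0,0,0,0,0,-1],[-1,0,0,0,0,0,-1],[-1,0,0,0,0,0,-1],[-1,0,0,0,0,0,-1],[-1,0,0,0,0,0,-1],[-1,0,0,0,0,0,-1],[-1,0,0,0,0,0,-1],[-1,0,0,0,0,0,-1]]'
python3 -m inch '[[-1,0,0,0,0,0,-1],[-1,0,0,0,0,0,-1],[-1,0,0,0,0,0,-1],[-1,0,0,0,0,0,-1],[-1,0,0,0,0,0,-1],[-1,0,0,0,0,0,-1],[-1,0,0,0,0,0,-1],[-1,0,0,0,0,0,-1],[-1,0,0,0,0,0,-1],[-1,0,0,0,0,0,-1],[-1,0,0,0,0,0,-1],[-1,0,0,0,0,0,-1]]'
python3 - <<'E'
from h import *
plan('far',.24,-34.5)
from workcell import cams
import cv2
a=cams.get_image("side")["color"][200:350,250:450];cv2.imwrite("pics/side3.png",cv2.resize(a,(800,600),interpolation=2))
E
```

```text
time_s: 6.95
position: [0.4851, -0.1661, 0.4379]
tcp_rot: [-0.043, -0.705, -0.045, 0.706]
wrist_force: [0.3, 0.1, -0.2]
width: 0.0006
time_s: 8.15
position: [0.4883, -0.1682, 0.4314]
tcp_rot: [-0.335, -0.619, -0.341, 0.623]
wrist_force: [-0.5, 0.1, -0.6]
width: 0.0003
t 8.15 tip [ 0.4867 -0.1674  0.2454] tgt [ 0.5671 -0.1459  0.24  ] shift units [ 0.19  2.24 -2.47] yaw -32.8 xaxis [-0.009  0.004 -1.   ] w 0.0003 F [-0.5  0.1 -0.6]
turn units [0.42 0.02 0.14]
```

View pics/side3.png

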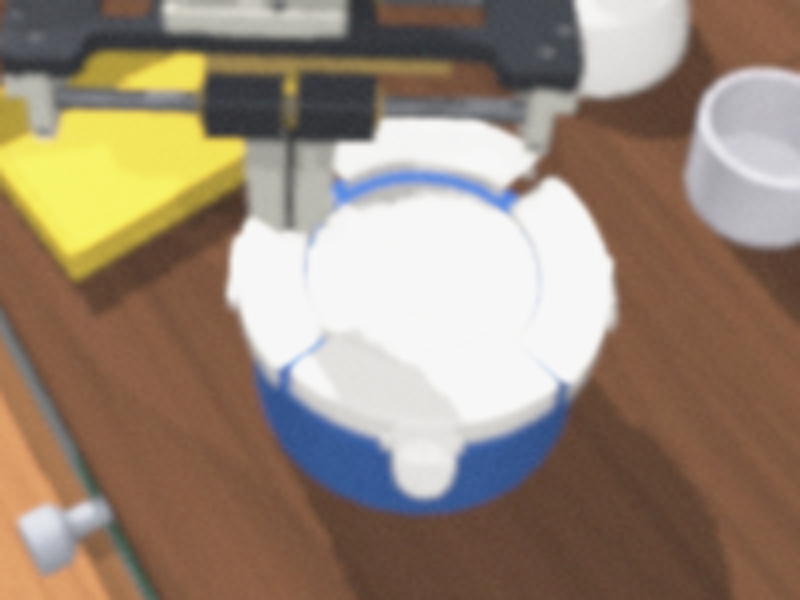

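Left and right are both shut and the jar is still at about (420,290) in the crop. Next is far.

```bash
python3 -m inch '[[0.42,0,0.14,0,0.9,-0.9,-1],[0,0,0,0,0.8,-0.9,-1],[0,0,0,0,0.5,-0.6,-1],[0,0,0,0,0,0,-1]]'
python3 -c "
from h import *
plan('far',.2135,-34.5)"
```

```text
time_s: 8.6
position: [0.5706, -0.1488, 0.4296]
tcp_rot: [-0.328, -0.626, -0.328, 0.627]
wrist_force: [0.7, -0.1, -0.1]
width: 0.0003
t 8.6 tip [ 0.5704 -0.149   0.2436] tgt [ 0.5671 -0.1459  0.2135] shift units [ 1.2  -0.18 -0.03] yaw -34.7 xaxis [-0.001 -0.001 -1.   ] w 0.0003 F [ 0.7 -0.1 -0.1]
turn units [-0.05  0.03  0.  ]
```

```bash
python3 -m inch '[[0,0,0,0.35,-0.18,-0.03,-1],[0,0,0,0.3,0,0,-1],[0,0,0,0.2,0,0,-1]]'
for i in 1 2; do python3 -m inch '[[0,0,0,0.12,0,0,-1]]' | egrep 'pos|force'; done
python3 -c "
from h import *
plan('far',.2135,-34.5)"
```

```text
time_s: 8.9
position: [0.5663, -0.1457, 0.4063]
tcp_rot: [-0.328, -0.626, -0.327, 0.627]
wrist_force: [2.7, 0.7, 3.6]
width: 0.0005
position: [0.5657, -0.1458, 0.4028]
wrist_force: [0.3, -0.2, -1.2]
position: [0.5653, -0.1459, 0.3999]
wrist_force: [1.6, 6.4, 31.6]
t 9.1 tip [ 0.5651 -0.1462  0.2139] tgt [ 0.5671 -0.1459  0.2135] shift units [ 0.01  0.06 -0.05] yaw -34.9 xaxis [-0.001 -0.001 -1.   ] w 0.0004 F [ 1.6  6.4 31.6]
turn units [-0.09  0.02  0.  ]
```

Shut on its stop. I'll lift, move to the tab side, and check the picture before pressing.

```bash
python3 -m inch '[[0,0,0,-0.9,0,0,-1],[0,0,0,-0.5,0,0,-1],[0,0,0,0,0,0,-1]]'
python3 - <<'E'
from h import *
plan('tab',.24,-34.5)
from workcell import cams
import cv2
a=cams.get_image("side")["color"][200:350,250:450];cv2.imwrite("pics/side4.png",cv2.resize(a,(800,600),interpolation=2))
E
```

```text
time_s: 9.4
position: [0.5647, -0.1462, 0.4355]
tcp_rot: [-0.327, -0.626, -0.327, 0.628]
wrist_force: [-0.3, -0.4, -0.4]
width: 0.0002
t 9.4 tip [ 0.5644 -0.1465  0.2495] tgt [ 0.4969 -0.2481  0.24  ] shift units [0.39 0.11 4.88] yaw -34.9 xaxis [-0.001 -0.001 -1.   ] w 0.0002 F [-0.3 -0.4 -0.4]
turn units [-0.1   0.03  0.  ]
```

View pics/side4.png

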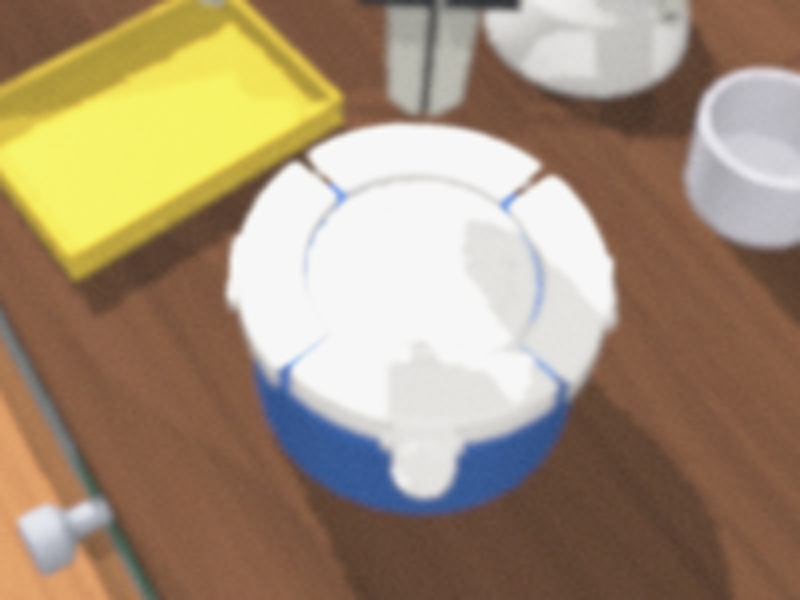

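The three plain sections are down; the inner blue band is almost gone along all of them. The tab section, at about (425,390), still stands up and the jar hasn't moved.

```bash
python3 -m inch '[[-0.1,0,0,0,0.05,1,-1],[0,0,0,0,0.05,1,-1],[0,0,0,0,0,1,-1],[0,0,0,0,0,1,-1],[0,0,0,0,0,0.75,-1],[0,0,0,0,0,0,-1]]'
python3 -c "
from h import *
plan('tab',.2135,-34.5)"
```

```text
time_s: 10.05
position: [0.4971, -0.2484, 0.429]
tcp_rot: [-0.328, -0.624, -0.331, 0.627]
wrist_force: [-0.2, 0.5, -0.6]
width: 0.0004
t 10.05 tip [ 0.4958 -0.2483  0.243 ] tgt [ 0.4969 -0.2481  0.2135] shift units [ 1.18  0.04 -0.03] yaw -34.4 xaxis [-0.007  0.001 -1.   ] w 0.0004 F [-0.2  0.5 -0.6]
turn units [0.02 0.04 0.09]
```

```bash
python3 -m inch '[[0,0.04,0.09,0.35,0,0,-1],[0,0,0,0.3,0,0,-1],[0,0,0,0.2,0,0,-1]]'
for i in 1 2; do python3 -m inch '[[0,0,0,0.12,0,0,-1]]' | egrep 'pos|force'; done
python3 -c "
from h import *
plan('tab',.2135,-34.5)"
```

```text
time_s: 10.35
position: [0.4976, -0.2476, 0.4051]
tcp_rot: [0.33, 0.626, 0.33, -0.625]
wrist_force: [-0.7, -1.9, 2.4]
width: 0.0007
position: [0.4979, -0.2471, 0.401]
wrist_force: [0.2, -0.1, 0.3]
position: [0.498, -0.2469, 0.3998]
wrist_force: [-14.1, -2.2, 40.3]
t 10.55 tip [ 0.4982 -0.2472  0.2138] tgt [ 0.4969 -0.2481  0.2135] shift units [ 0.01 -0.02  0.06] yaw -34.3 xaxis [ 0.001 -0.002 -1.   ] w -0.0 F [-14.1  -2.2  40.3]
turn units [ 0.04  0.01 -0.03]
```

```bash
python3 -m inch '[[0,0,0,-0.9,0,0,-1],[0,0,0,-1,0,0,-1],[0,0,0,-1,0,0,-1],[0,0,0,-0.5,0,-1,-1],[0,0,0,0,1,-1,-1],[0,0,0,0,1,-1,-1],[0,0,0,0,1,-1,-1],[0,0,0,0,1,-1,-1],[0,0,0,0,1,-1,-1],[0,0,0,0,0,0,-1],[0,0,0,0,0,0,-1]]'
python3 - <<'E'
from workcell import cams
import cv2
a=cams.get_image("side")["color"];cv2.imwrite("pics/side5f.png",a);cv2.imwrite("pics/side5.png",cv2.resize(a[200:350,250:450],(800,600),interpolation=2))
E
```

```text
time_s: 11.65
position: [0.6949, -0.1858, 0.4865]
tcp_rot: [0.332, 0.625, 0.331, -0.624]
wrist_force: [-0.2, 0.0, -0.8]
width: 0.0007
```

View pics/side5.png

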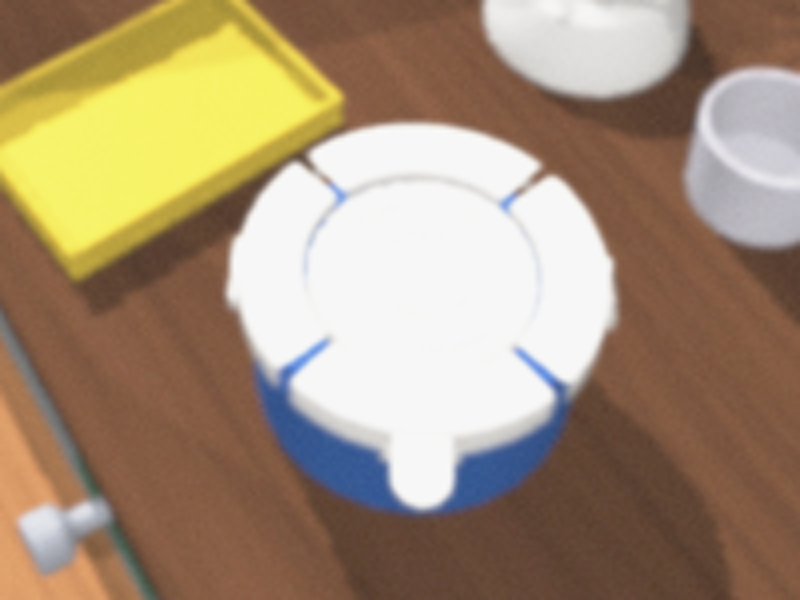

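View pics/side5f.png

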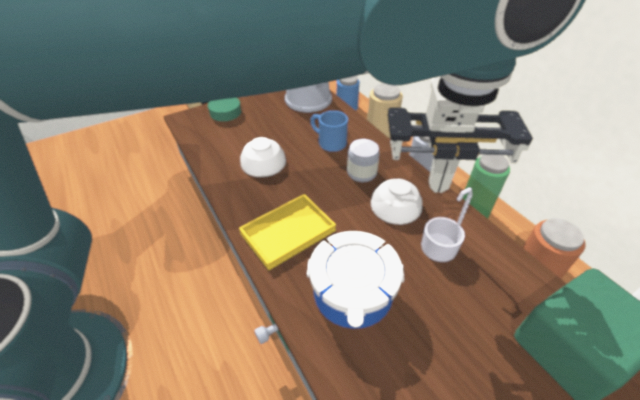

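All four sections are down: the tab tongue dropped from about y=498 to y=508 in the crop, and the four slots now look alike. The jar and bystanders are where they were. The gripper hangs free at a tip height of about 0.30 m, with wrist force near 0, so I'll hand in.

```bash
python3 -c "
from workcell import r,workorder
s=r.sense();print(s['wrist_force'],abs(s['dq']).max());print(workorder.finish_job())"
```

```text
[-0.02843788 -0.72670235 -0.07238224] 0.02387412414939996
the job is handed in; nothing more can be done
None
```

All four rim sections of the jar are pressed down on their stops, and I handed the job in at about 11.7 s. I pressed left, right and far with closed fingertips, then the tab section last.

- **Presses:** each one bottomed out with the fingertips at about z = 0.214, which is the shut height. The press force was 30 to 57 N; the 57 N was on the right section, where I pushed one row too many.
- **Order:** a picture taken before the last press showed the three plain sections down and the tab section still up.
- **Final picture:** all four sections look level, the jar and the visible bystanders look unmoved, and the door knob is in its place. I judged the positions by eye and did not measure them.
- **Gripper:** it was clear of everything, with wrist force under 1 N. My last retreat went towards the back of the shelf rather than the front, because I mistyped the direction. The fingertips passed about 20 mm or more above everything there.

No check failed, and handing in gave no verdict.

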